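# Load caliper pistons into their camera-check nests

### The job

Load the four brake-caliper pistons for the camera check: stand each one, open end up, in the white nest made for its size (the smallest piston in the smallest nest, and so on up), seated flat on the nest's floor. Set them down gently, do not let them drop, and leave the setting ring and the brake pad where they lie.

Things in the scene. Friction and masses are not known exactly. Their poses are not given: they have to be found in the camera images.
- piston_28: The smallest brake-caliper piston: a bright steel cup of outside diameter 28 mm, 36 mm tall, wall 4.5 mm, standing closed end down and open end up on the dark steel base plate. Origin: centre of its underside; z points up out of the open end. Loose, at most 0.4 kg; bottom 6 mm thick.
- nest_28: The smallest nest, for the 28 mm piston: a square white plastic block on a dark steel foot, 56 by 56 mm, 15 mm high, fixed to the base plate. The round pocket in its middle is 36 mm wide at its flat floor, which lies 5 mm above the underside, and a 5 mm chamfer widens it to 46 mm at the mouth. Origin: centre of its underside; z up. The top of the base plate, and so this origin, is at world z = 8 mm.
- piston_38: The second smallest brake-caliper piston: a bright steel cup of outside diameter 38 mm, 38 mm tall, wall 4.5 mm, standing closed end down and open end up on the dark steel base plate. Origin: centre of its underside; z points up out of the open end. Loose, at most 0.4 kg; bottom 6 mm thick.
- nest_38: The second smallest nest, for the 38 mm piston: a square white plastic block on a dark steel foot, 66 by 66 mm, 15 mm high, fixed to the base plate. The round pocket in its middle is 46 mm wide at its flat floor, which lies 5 mm above the underside, and a 5 mm chamfer widens it to 56 mm at the mouth. Origin: centre of its underside; z up. The top of the base plate, and so this origin, is at world z = 8 mm.
- piston_48: The second largest brake-caliper piston: a bright steel cup of outside diameter 48 mm, 44 mm tall, wall 4.5 mm, standing closed end down and open end up on the dark steel base plate. Origin: centre of its underside; z points up out of the open end. Loose, at most 0.4 kg; bottom 6 mm thick.
- nest_48: The second largest nest, for the 48 mm piston: a square white plastic block on a dark steel foot, 76 by 76 mm, 15 mm high, fixed to the base plate. The round pocket in its middle is 56 mm wide at its flat floor, which lies 5 mm above the underside, and a 5 mm chamfer widens it to 66 mm at the mouth. Origin: centre of its underside; z up. The top of the base plate, and so this origin, is at world z = 8 mm.
- piston_58: The largest brake-caliper piston: a bright steel cup of outside diameter 58 mm, 50 mm tall, wall 4.5 mm, standing closed end down and open end up on the dark steel base plate. Origin: centre of its underside; z points up out of the open end. Loose, at most 0.4 kg; bottom 6 mm thick.
- nest_58: The largest nest, for the 58 mm piston: a square white plastic block on a dark steel foot, 86 by 86 mm, 15 mm high, fixed to the base plate. The round pocket in its middle is 66 mm wide at its flat floor, which lies 5 mm above the underside, and a 5 mm chamfer widens it to 76 mm at the mouth. Origin: centre of its underside; z up. The top of the base plate, and so this origin, is at world z = 8 mm.
- setting_ring: Bystander: a plain low steel setting ring (ring gauge), outside diameter 60 mm, through hole 36 mm, 16 mm high, lying flat among the pistons. Origin: centre of its underside; z up. Loose; not part of the job.
- brake_pad: Bystander: a brake pad lying flat, lining up: steel backing plate 42 mm (x) by 96 mm (y), 118 mm over its end lugs, 6 mm thick, with two brown-black lining blocks to 16 mm height. Origin: centre of its underside; z up. Loose; not part of the job.
Things that resemble listed ones, but are neither listed nor needed, are in the scene too. Leave any yellow look-alike of the piston_28 alone.

How it is judged:
By the outcome, as a careful person would: the job done as asked, in the order asked, and still so for the second after the job is handed in, with the robot touching nothing.
It also fails if it takes over 102 s, if anything falls off the work surface, if the arm or the gripper's body presses on something with over 40 N, if the wrist force passes 120 N, or if a joint passes its speed limit or range.

### The arm

A 6-joint arm with a two-finger parallel gripper is mounted at the origin on the work surface. World frame = base frame: x ahead of the robot, y to its left, z up, the work surface at z = 0. Lengths are in m, angles in rad, forces in N, time in s.
With the tool pointing down it reaches from about 0.15 to 0.775 m from the base axis. Payload 6.1 kg.
Tool frame: the origin (TCP) lies at the very end of the fingers, on their centre line; the grasp point (between the pads) lies robot.grip_point_offset behind it (robot.grip_point_offset is the distance from the TCP to the grasp point, in m); z points along the fingers, y is the line along which they close (so a half turn about z gives the same grasp; the last joint's range is limited). The gripper opens to 85 mm and grips with 20 to 120 N. Pads are 22 mm wide; open, the fingers measure 114 mm over their backs; the gripper's body (76 mm by 85 mm) begins 54 mm behind the grasp point. The pads swing forward as they close: fully open they stand 13 mm farther back than shut.
Start: joints at [-1.15, 0.126, -0.04, 1.405, 0, 1.571], TCP at [0.214, -0.479, 0.231] pointing down, gripper open.
Joint ranges: [-2.72, 2.72], [-0.95, 1.95], [-1.27, 1.35], [-1.78, 2.02], [-1.46, 1.47], [-3.14, 3.14]. Speed limits (rad/s): [2.39, 2.39, 3.01, 3.14, 3.14, 3.14].

### API

Orientations are given as a 3x3 rotation matrix whose columns are the frame's x, y, z axes.
In Python, from cell import robot, vision gives the robot as it stands.
- The arm moves only by the tool arm_command, never from a script. Its argument "motion" is a list of rows, each an object with "grip": the closure, from -1 (fully open) to 1 (shut); "xyz": the shift along the tool's x, y, z in cm, a list of three; "turn": the turn about the tool's z in rad. A call has 1 to 20 rows; each row shifts and turns the commanded pose from where the row before left it, along the tool's axes as they then stand; what a row does not reach is not made up. A row lasts 1/8 s, in which the tool goes at most 62.5 mm and 10.7 degrees, less where a joint would pass 70% of its speed; a pose out of reach is approached as far as the arm can. A call with a gripper value outside its range is refused whole. The fingers move at their own pace and stop on an object; "newtons" is the grip in N (left out, the last holds). Time passes only in rows, so rows that do not move let the fingers close. It gives the time, the measured TCP pose, the force, the opening and the grip force at its end, in the units of the state.
- robot.read_state(): the state, without advancing time (a new reading comes with each control period).
- vision.get_image(name): name is "scene" or "top" or "wrist"; returns the picture (480x640x3 uint8, red, green, blue); there is no depth.
- vision.calibration(name): a dict with "fovy" (degrees; the focal length in pixels is half the picture's height over the tangent of half this angle, whatever the lens; pixels are square), "cx", "cy" (the principal point, pixels), "D" ([k1, k2, p1, p2, k3] as OpenCV has them; the pictures are not rectified), "rvec" (rotation vector, rad) and "tvec" (3), from world to camera coordinates, as OpenCV has them; the wrist camera has in their place "mount" (4x4, takes a point from camera to tool coordinates, whose origin is the TCP and whose axes are the flange's). Camera axes: x right, y down, z forward; pixel columns grow to the right and rows downward; lengths in m; the calibration is good to about 2 mm. A picture is of the moment at which its call begins: read the wrist's pose just before it. calibration takes no time and is no camera call.
- robot.job_done(): hands the job in; it is judged then, once.
The state is a dict: "time": time; "joint_positions": joint angles; "joint_velocities": joint speeds; "joint_efforts": joint torques, N m; "tcp_pos": TCP position; "tool_rot": TCP orientation; "force": force on the tool from outside, world axes, zero at the start; "ft_torque": the same for the moment, N m; "finger_gap": opening from 0.0 (shut) to 1.0 (fully open); "grasp_force": force on a finger pad.
Only numpy, scipy, OpenCV 4.12 (cv2) and the standard library are available. Lean on these libraries where they do the work, as an engineer would, in place of code of your own. Each camera call takes 0.05 s, during which the arm holds its last target. There are 200 camera calls.

## Working session

There is one attempt and no reset: what is moved stays moved. The work goes in short steps, Python scripts to look and compute and a tool call to move; the robot and the scene stay as the last step left them, time stands still between calls to the robot, and variables do not carry over. Pictures are saved under pics/ and viewed, at most 14 in all, crops included, and the job is handed in when it is done.

Besides the shell and the picture viewer there is one more tool, called after "Call:" as a command line: name --argument value ..., lists and objects as JSON in quotes. arm_command: Moves the arm, as the interface text tells. Its arguments: {"type":"object","properties":{"motion":{"type":"array"},"newtons":{"type":"number"}},"required":["motion"]}

```bash
ls; mkdir -p pics
python3 - <<'E'
from cell import robot, vision
import cv2,json
s=robot.read_state();print(s, robot.grip_point_offset)
for n in("scene","top","wrist"):
    c=vision.calibration(n);print(n,c)
for n in("scene","top"):
    cv2.imwrite(f"pics/{n}0.png",vision.get_image(n)[:,:,::-1])
E
```

```text
pics
{'time': 0.0, 'joint_positions': array([-1.15000866e+00,  1.26379622e-01, -4.06157067e-02,  1.40538143e+00,
       -1.08940887e-05,  1.57084813e+00]), 'joint_velocities': array([ 1.06586130e-03, -2.92888941e-05, -1.34743056e-04, -5.09609865e-04,
        7.47409746e-04, -2.49000585e-04]), 'joint_efforts': array([ 4.00022263e-04, -4.35913253e+01,  3.52923918e+01,  1.74497202e-02,
        1.32880480e-06, -8.97931841e-06]), 'tcp_pos': array([ 0.21428406, -0.47883608,  0.23052513]), 'tool_rot': array([[ 9.12788632e-01,  4.08431738e-01, -6.55517039e-04],
       [ 4.08432264e-01, -9.12787499e-01,  1.43811501e-03],
       [-1.09759456e-05, -1.58042934e-03, -9.99998751e-01]]), 'force': array([ 0.06308676,  0.61679382, -0.27209652]), 'ft_torque': array([ 0.01318261,  0.03116586, -0.01476269]), 'grasp_force': 0.0, 'finger_gap': 1.0001063079343044} 0.0187
scene {'fovy': 44.247780496693096, 'cx': 323.88569582376033, 'cy': 240.48971447536877, 'D': array([-0.11950571,  0.        ,  0.        ,  0.        ,  0.        ]), 'rvec': array([ 1.3538188 ,  2.35074636, -0.78159056]), 'tvec': array([ 0.17715685, -0.41543281,  1.55632449])}
top {'fovy': 54.38826329010022, 'cx': 319.90166949741354, 'cy': 237.84874773338905, 'D': array([0.00127035, 0.        , 0.        , 0.        , 0.        ]), 'rvec': array([ 2.13500559, -2.1987357 ,  0.12096318]), 'tvec': array([0.16218256, 0.55732388, 1.13707053])}
wrist {'fovy': 66.93756896383215, 'cx': 322.8635131953083, 'cy': 236.51664156716546, 'D': array([-0.0193071,  0.       ,  0.       ,  0.       ,  0.       ]), 'mount': array([[ 3.07413061e-04, -9.49417451e-01, -3.14016575e-01,
         8.00664266e-02],
       [ 9.99999942e-01,  2.46591670e-04,  2.33409999e-04,
        -1.01407852e-05],
       [-1.44169654e-04, -3.14016629e-01,  9.49417472e-01,
        -1.43463753e-01],
       [ 0.00000000e+00,  0.00000000e+00,  0.00000000e+00,
         1.00000000e+00]])}
```

View pics/top0.png

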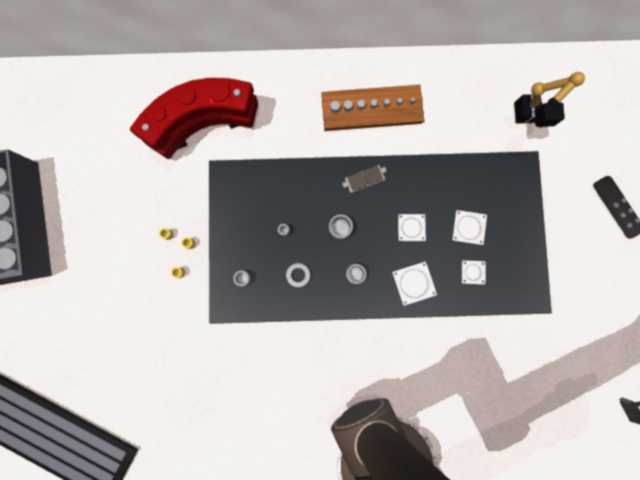

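View pics/scene0.png

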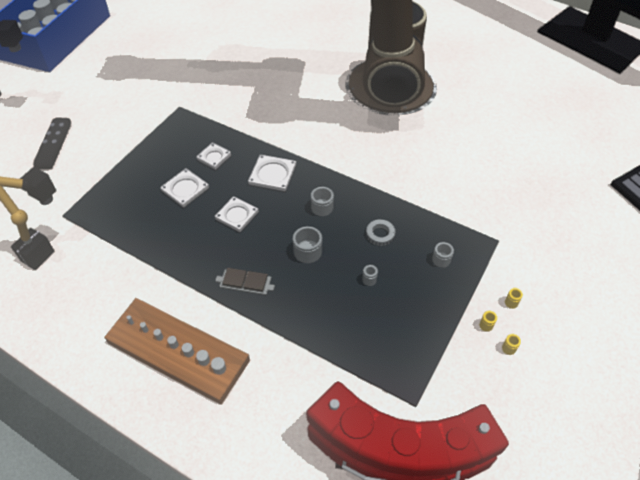

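The top view shows the plate. Candidates for the 28 mm piston are the steel cup at (283,229), the yellow look-alikes at (166,233), (188,243) and (178,272), and the small knobs on the wooden rack. The other steel cups are at (242,278), (356,273) and (341,227), and the setting ring is at (298,275). The nests are at (473,272), (411,228), (469,227) and (414,283). Next I measure diameters and nest sizes.

```bash
cat > h.py <<'E'
import numpy as np,cv2
from cell import robot,vision
def K(c):
    f=240/np.tan(np.radians(c["fovy"])/2);return np.array([[f,0,c["cx"]],[0,f,c["cy"]],[0,0,1.]])
def campose(n,s=None):
    c=vision.calibration(n)
    if n=="wrist":
        T=np.eye(4);T[:3,:3]=s["tool_rot"];T[:3,3]=s["tcp_pos"];T=T@c["mount"];return c,T[:3,:3],T[:3,3]
    R=cv2.Rodrigues(c["rvec"])[0].T;return c,R,-R@c["tvec"]
def cast(n,px,z,s=None):
    c,R,o=campose(n,s)
    p=cv2.undistortPoints(np.array(px,float).reshape(-1,1,2),K(c),c["D"]).reshape(-1,2)
    d=np.c_[p,np.ones(len(p))]@R.T
    return o+d*((z-o[2])/d[:,2])[:,None]
def proj(n,P,s=None):
    c,R,o=campose(n,s)
    return cv2.projectPoints((np.array(P,float).reshape(-1,3)-o)@R,np.zeros(3),np.zeros(3),K(c),c["D"])[0].reshape(-1,2)
E
python3 - <<'E'
from h import *
im=cv2.imread("pics/top0.png");g=im.max(2)
m=np.zeros_like(g);m[160:315,212:535]=(g[160:315,212:535]>80)*255
cs,_=cv2.findContours(m,cv2.RETR_EXTERNAL,cv2.CHAIN_APPROX_NONE)
for c in cs:
    if cv2.contourArea(c)<40:continue
    (u,v),(w,h),a=cv2.minAreaRect(c)
    p=cast("top",[[u,v]],.023 if u>390 else .05)[0]
    c0=c.reshape(-1,2)
    P=cast("top",c0,p[2]);(r,sz,ang)=cv2.minAreaRect(P[:,:2].astype(np.float32)*1000)
    print(np.round([u,v]),np.round(p,3),"size mm",np.round(sz),"ctr",np.round(r),"ang",round(ang))
im=cv2.imread("pics/top0.png")
cv2.imwrite("pics/crop0.png",cv2.resize(im[165:310,215:510],None,fx=2.7,fy=2.7,interpolation=cv2.INTER_CUBIC))
E
```

```text
[500. 312.] [ 0.364 -0.293  0.023] size mm [171.   7.] ctr [ 364. -293.] ang 88
[356. 274.] [0.47  0.062 0.05 ] size mm [51. 51.] ctr [470.  62.] ang 88
[297. 275.] [0.47  0.204 0.05 ] size mm [62. 62.] ctr [470. 204.] ang 43
[473. 272.] [ 0.466 -0.235  0.023] size mm [65. 64.] ctr [ 466. -234.] ang 84
[338. 277.] [0.463 0.106 0.05 ] size mm [610. 179.] ctr [463. 108.] ang 88
[283. 229.] [0.584 0.236 0.05 ] size mm [30. 30.] ctr [584. 236.] ang 88
[340. 226.] [0.588 0.095 0.05 ] size mm [59. 60.] ctr [588.  95.] ang 88
[412. 227.] [ 0.583 -0.086  0.023] size mm [74. 71.] ctr [583. -86.] ang 88
[469. 227.] [ 0.579 -0.232  0.023] size mm [85. 84.] ctr [ 579. -232.] ang 79
[365. 179.] [0.705 0.03  0.05 ] size mm [ 43. 118.] ctr [705.  29.] ang 19
```

View pics/crop0.png

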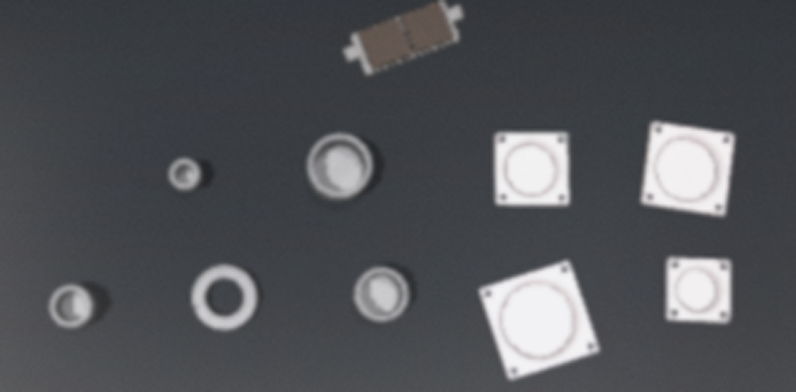

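The crop shows the small steel cup at top-image (283,229). It measures 30 mm with a dark bore and is not yellow, so it is piston_28. Nest outlines measure 65, 73, 85 and largest, at (473,272), (412,227), (469,227) and (414,283), for 28, 38, 48 and 58 in that order. I'll survey the nests with the wrist camera.

Call:
arm_command --motion '[{"grip":-1,"xyz":[0,0,0],"turn":0.14},{"grip":-1,"xyz":[0,0,0],"turn":0.14},{"grip":-1,"xyz":[0,0,0],"turn":0.14},{"grip":-1,"xyz":[3.1,-3.2,-0.2],"turn":0},{"grip":-1,"xyz":[3.1,-3.2,-0.2],"turn":0},{"grip":-1,"xyz":[3.1,-3.2,-0.2],"turn":0},{"grip":-1,"xyz":[3.1,-3.2,-0.2],"turn":0},{"grip":-1,"xyz":[3.1,-3.2,-0.2],"turn":0},{"grip":-1,"xyz":[3.1,-3.2,-0.2],"turn":0},{"grip":-1,"xyz":[3.1,-3.2,-0.2],"turn":0},{"grip":-1,"xyz":[3.1,-3.2,-0.2],"turn":0},{"grip":-1,"xyz":[3.1,-3.2,-0.2],"turn":0},{"grip":-1,"xyz":[3.1,-3.2,-0.2],"turn":0},{"grip":-1,"xyz":[0,0,0],"turn":0},{"grip":-1,"xyz":[0,0,0],"turn":0}]' --newtons 40

```text
time: 1.98
tcp_pos: [0.5238, -0.159, 0.2508]
tool_rot: [[1.0, 0.001, -0.001], [0.001, -1.0, 0.0], [-0.001, -0.0, -1.0]]
force: [0.3, 0.2, 0.2]
finger_gap: 1.003
grasp_force: 0.0
```

```bash
cat > snap.py <<'E'
from h import *
import sys,pickle
n=sys.argv[1];s=robot.read_state();im=vision.get_image("wrist")[:,:,::-1]
cv2.imwrite(f"pics/{n}.png",im);pickle.dump(s,open(n+".pkl","wb"))
print(s["time"],s["tcp_pos"].round(4),s["tool_rot"].round(3).tolist(),s["joint_positions"].round(2))
E
python3 snap.py w1
```

```text
1.975 [ 0.5238 -0.159   0.2508] [[1.0, 0.001, -0.001], [0.001, -1.0, 0.0], [-0.001, -0.0, -1.0]] [-0.29  0.17  0.06  1.46 -0.    2.85]
```

View pics/w1.png

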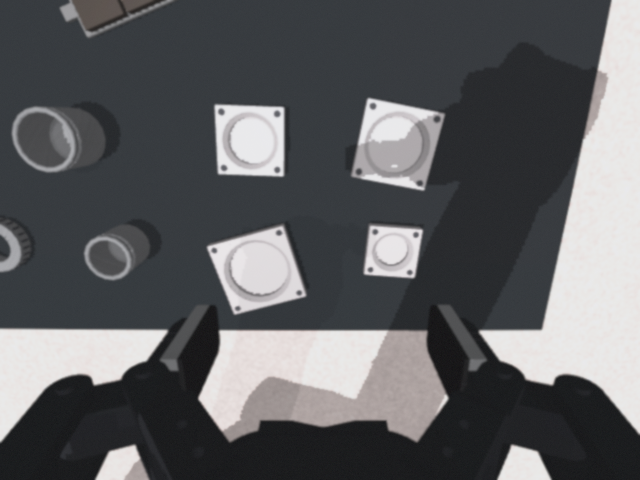

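The wrist view shows all four nests with screw dots. nest_38 is around (250,141), nest_48 around (397,145), nest_58 around (257,270) and nest_28 around (392,251). Next I turn -90°, which keeps joint 6 mid-range everywhere, and survey the pistons.

Call:
arm_command --motion '[{"grip":-1,"xyz":[0,0,0],"turn":-0.1745},{"grip":-1,"xyz":[0,0,0],"turn":-0.1745},{"grip":-1,"xyz":[0,0,0],"turn":-0.1745},{"grip":-1,"xyz":[0,0,0],"turn":-0.1745},{"grip":-1,"xyz":[0,0,0],"turn":-0.1745},{"grip":-1,"xyz":[0,0,0],"turn":-0.1745},{"grip":-1,"xyz":[0,0,0],"turn":-0.1745},{"grip":-1,"xyz":[0,0,0],"turn":-0.1745},{"grip":-1,"xyz":[0,0,0],"turn":-0.1745},{"grip":-1,"xyz":[4,0.1,-0.5],"turn":0},{"grip":-1,"xyz":[4,0.1,-0.5],"turn":0},{"grip":-1,"xyz":[4,0.1,-0.5],"turn":0},{"grip":-1,"xyz":[4,0.1,-0.5],"turn":0},{"grip":-1,"xyz":[4,0.1,-0.5],"turn":0},{"grip":-1,"xyz":[4,0.1,-0.5],"turn":0},{"grip":-1,"xyz":[4,0.1,-0.5],"turn":0},{"grip":-1,"xyz":[4,0.1,-0.5],"turn":0},{"grip":-1,"xyz":[0,0,0],"turn":0},{"grip":-1,"xyz":[0,0,0],"turn":0}]'

```text
time: 4.4
tcp_pos: [0.5319, 0.1598, 0.2913]
tool_rot: [[0.001, 1.0, -0.0], [1.0, -0.001, -0.001], [-0.001, -0.0, -1.0]]
force: [-0.1, -0.2, -0.6]
finger_gap: 0.999
grasp_force: 0.0
```

```bash
python3 snap.py w2
python3 - <<'E'
from h import *
import pickle
s=pickle.load(open("w1.pkl","rb"))
D={38:[(221,112),(277,113),(279,170),(222,170)],48:[(373,105),(437,118),(420,184),(358,172)],58:[(214,248),(278,232),(299,293),(237,309)],28:[(373,230),(416,234),(411,273),(370,269)]}
for k,v in D.items():
    P=cast("wrist",v,.023,s)[:,:2]*1000
    print(k,P.mean(0).round(1),np.linalg.norm(P-np.roll(P,1,0),axis=1).round(1))
E
```

```text
4.4 [0.5319 0.1598 0.2913] [[0.001, 1.0, -0.0], [1.0, -0.001, -0.001], [-0.001, -0.0, -1.0]] [ 0.29  0.19  0.17  1.55 -0.    1.86]
38 [580.1 -85.5] [56.2 54.4 55.  58.1]
48 [ 576.7 -232. ] [65.6 64.  65.8 65.3]
58 [440.1 -85.1] [77.5 73.  75.7 75.1]
28 [ 463.7 -234.5] [45.4 46.7 45.7 46.2]
```

View pics/w2.png

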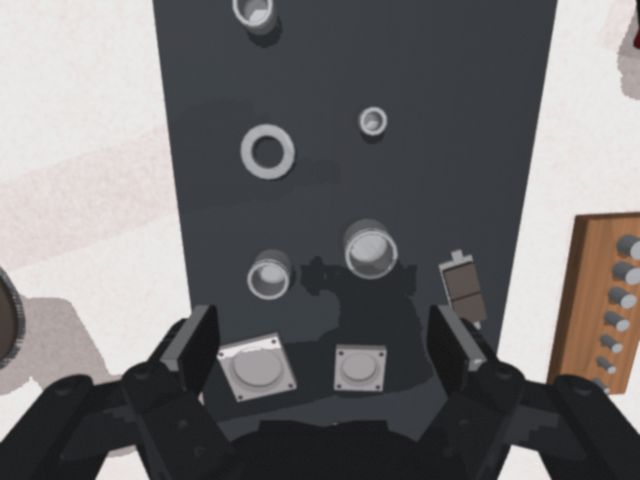

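The wrist view shows rims of piston_28 at (373,121), piston_58 at (370,254), piston_48 at (269,280) and piston_38 at (253,8, clipped). The ring is at (267,152).

Run:
```python
from h import *
import pickle
s=pickle.load(open("w2.pkl","rb"))
for k,h,u,v,r in((28,36,373,121,14),(38,38,253,8,20),(48,44,269,280,21),(58,50,370,254,26)):
    z=(8+h)/1e3;P=cast("wrist",[(u,v),(u-r,v),(u+r,v)],z,s)*1000
    print(k,P[0].round(1),"dia",np.linalg.norm(P[1]-P[2]).round(1))
for k,h,u,v in((28,36,282.8,229),(38,38,241.5,278),(48,44,356,273.5),(58,50,340.5,226.5)):
    print("top",k,(cast("top",[(u,v)],(8+h)/1e3)[0]*1000).round(1))
```

```text
28 [582.7 236.   44. ] dia 28.8
38 [465.5 338.   46. ] dia 37.7
48 [468.8  60.7  52. ] dia 48.7
58 [583.5  95.2  58. ] dia 57.8
top 28 [585.  236.9  44. ]
top 38 [467.2 340.   46. ]
top 48 [469.7  60.7  52. ]
top 58 [585.2  94.7  58. ]
```

Both cameras agree within 2 mm and the diameters match. Reaching for piston_28.

Call:
arm_command --motion '[{"grip":-1,"xyz":[1.9,1.3,3],"turn":0},{"grip":-1,"xyz":[1.9,1.3,3],"turn":0},{"grip":-1,"xyz":[1.9,1.3,3],"turn":0},{"grip":-1,"xyz":[1.9,1.3,3],"turn":0},{"grip":-1,"xyz":[0,0,3],"turn":0},{"grip":-1,"xyz":[0,0,3],"turn":0},{"grip":-1,"xyz":[0,0,3],"turn":0},{"grip":-1,"xyz":[0,0,3],"turn":0},{"grip":-1,"xyz":[0,0,2],"turn":0},{"grip":-1,"xyz":[0,0,1],"turn":0},{"grip":-1,"xyz":[0,0,0],"turn":0},{"grip":-1,"xyz":[0,0,0],"turn":0}]'

```text
time: 5.95
tcp_pos: [0.5847, 0.2369, 0.0224]
tool_rot: [[0.0, 1.0, 0.001], [1.0, -0.0, 0.001], [0.001, 0.001, -1.0]]
force: [-0.8, -0.3, -0.2]
finger_gap: 1.006
grasp_force: 0.0
```

Call:
arm_command --motion '[{"grip":1,"xyz":[0,0,0],"turn":0},{"grip":1,"xyz":[0,0,0],"turn":0},{"grip":1,"xyz":[0,0,0],"turn":0},{"grip":1,"xyz":[0,0,0],"turn":0},{"grip":1,"xyz":[0,0,0],"turn":0},{"grip":1,"xyz":[0,0,0],"turn":0},{"grip":1,"xyz":[0,0,0],"turn":0},{"grip":1,"xyz":[0,0,0],"turn":0}]'

```text
time: 6.95
tcp_pos: [0.5843, 0.2373, 0.0217]
tool_rot: [[-0.001, 1.0, 0.001], [1.0, 0.001, 0.0], [0.0, 0.001, -1.0]]
force: [0.8, 0.0, 4.5]
finger_gap: 0.301
grasp_force: 40.1
```

```bash
python3 snap.py w3
```

```text
6.95 [0.5843 0.2373 0.0217] [[-0.001, 1.0, 0.001], [1.0, 0.001, 0.0], [0.0, 0.001, -1.0]] [ 0.39  0.39 -0.16  1.02  0.    1.96]
```

View pics/w3.png

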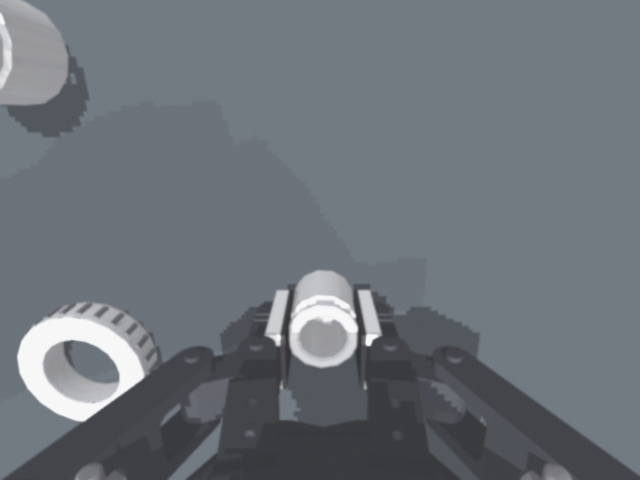

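The piston is gripped between the pads with its rim at (323,337), and the ring at (90,365) is clear. Lift and carry to nest_28.

Call:
arm_command --motion '[{"grip":1,"xyz":[0,0,-1],"turn":0},{"grip":1,"xyz":[0,0,-3],"turn":0},{"grip":1,"xyz":[0,0,-3],"turn":0},{"grip":1,"xyz":[0,0,-3],"turn":0},{"grip":1,"xyz":[-2,-0.5,0],"turn":0},{"grip":1,"xyz":[-4,-1,0],"turn":0},{"grip":1,"xyz":[-4,-1,0],"turn":0},{"grip":1,"xyz":[-4,-1,0],"turn":0},{"grip":1,"xyz":[-4,-1,0],"turn":0},{"grip":1,"xyz":[-4,-1,0],"turn":0},{"grip":1,"xyz":[-4,-1,0],"turn":0},{"grip":1,"xyz":[-4,-1,0],"turn":0},{"grip":1,"xyz":[-4,-1,0],"turn":0},{"grip":1,"xyz":[-4,-1,0],"turn":0},{"grip":1,"xyz":[-4,-1,0],"turn":0},{"grip":1,"xyz":[-4,-1,0],"turn":0},{"grip":1,"xyz":[-1.2,-0.6,0],"turn":0},{"grip":1,"xyz":[0,0,0],"turn":0},{"grip":1,"xyz":[0,0,0],"turn":0}]'

```text
time: 9.38
tcp_pos: [0.463, -0.2341, 0.1209]
tool_rot: [[-0.001, 1.0, -0.001], [1.0, 0.001, 0.001], [0.001, -0.001, -1.0]]
force: [-0.1, 0.2, -0.7]
finger_gap: 0.304
grasp_force: 39.6
```

```bash
python3 snap.py w4
```

```text
9.375 [ 0.463  -0.2341  0.1209] [[-0.001, 1.0, -0.001], [1.0, 0.001, 0.001], [0.001, -0.001, -1.0]] [-0.47  0.14 -0.27  1.17  0.    1.1 ]
```

View pics/w4.png

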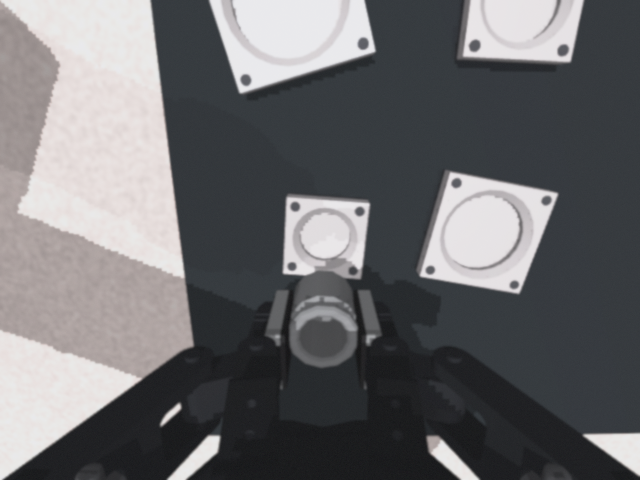

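Piston_28 hangs with its rim at (324,337), just short of nest_28 at (326,238), whose dots are all visible. I'll check the alignment numerically.

Run:
```python
from h import *
import pickle
s=pickle.load(open("w4.pkl","rb"))
for v in([(295,207),(360,210),(354,270),(291,267)],[(456,183),(547,200),(514,285),(430,270)]):
    P=cast("wrist",v,.023,s)[:,:2]*1000
    print(P.mean(0).round(1),np.linalg.norm(P-np.roll(P,1,0),axis=1).round(1))
print(cast("wrist",[(324,337)],s["tcp_pos"][2]+.0223,s))
s=pickle.load(open("w3.pkl","rb"));print(cast("wrist",[(323,337)],.044,s))
```

```text
[ 464.  -235.5] [44.5 44.4 44.6 45.5]
[ 577.4 -233. ] [64.2 64.7 64.9 64.3]
[[ 0.46320408 -0.23491512  0.14322268]]
[[0.58404676 0.23647785 0.044     ]]
```

Call:
arm_command --motion '[{"grip":1,"xyz":[0,0.1,2],"turn":0},{"grip":1,"xyz":[0,0,3],"turn":0},{"grip":1,"xyz":[0,0,2.5],"turn":0},{"grip":1,"xyz":[0,0,1],"turn":0},{"grip":1,"xyz":[0,0,0.4],"turn":0},{"grip":1,"xyz":[0,0,0.2],"turn":0},{"grip":1,"xyz":[0,0,0.1],"turn":0},{"grip":1,"xyz":[0,0,0.1],"turn":0},{"grip":1,"xyz":[0,0,0.05],"turn":0},{"grip":1,"xyz":[0,0,0],"turn":0},{"grip":1,"xyz":[0,0,0],"turn":0}]'

```text
time: 10.8
tcp_pos: [0.4642, -0.235, 0.0279]
tool_rot: [[-0.0, 1.0, 0.0], [1.0, 0.0, -0.0], [-0.0, 0.0, -1.0]]
force: [-0.1, -0.9, -1.1]
finger_gap: 0.303
grasp_force: 39.6
```

Call:
arm_command --motion '[{"grip":1,"xyz":[0,0,0.05],"turn":0},{"grip":1,"xyz":[0,0,0.05],"turn":0},{"grip":1,"xyz":[0,0,0.03],"turn":0},{"grip":1,"xyz":[0,0,0],"turn":0}]'

```text
time: 11.3
tcp_pos: [0.4642, -0.235, 0.0266]
tool_rot: [[-0.001, 1.0, 0.0], [1.0, 0.001, -0.0], [-0.0, 0.0, -1.0]]
force: [-1.4, 0.6, 2.3]
finger_gap: 0.306
grasp_force: 39.8
```

Call:
arm_command --motion '[{"grip":1,"xyz":[0,0,0.05],"turn":0},{"grip":1,"xyz":[0,0,0],"turn":0}]'

```text
time: 11.55
tcp_pos: [0.4642, -0.235, 0.0266]
tool_rot: [[-0.0, 1.0, 0.0], [1.0, 0.0, -0.0], [-0.0, 0.0, -1.0]]
force: [-2.4, 1.3, 5.3]
finger_gap: 0.303
grasp_force: 40.4
```

Contact confirmed by 5 N upward. Release, then go toward piston_38.

Call:
arm_command --motion '[{"grip":0.3,"xyz":[0,0,0],"turn":0},{"grip":0.1,"xyz":[0,0,0],"turn":0},{"grip":-0.3,"xyz":[0,0,0],"turn":0},{"grip":-0.7,"xyz":[0,0,0],"turn":0},{"grip":-1,"xyz":[0,0,-1],"turn":0},{"grip":-1,"xyz":[0,0,-3],"turn":0},{"grip":-1,"xyz":[0,0,-4],"turn":0},{"grip":-1,"xyz":[0,0,-4],"turn":0},{"grip":-1,"xyz":[0,0,0],"turn":0}]'

```text
time: 12.68
tcp_pos: [0.4662, -0.2359, 0.1502]
tool_rot: [[-0.0, 1.0, 0.006], [1.0, 0.0, -0.003], [-0.003, 0.006, -1.0]]
force: [0.2, -0.3, -0.5]
finger_gap: 1.003
grasp_force: 0.0
```

```bash
python3 snap.py w5
```

```text
12.675 [ 0.4662 -0.2359  0.1502] [[-0.0, 1.0, 0.006], [1.0, 0.0, -0.003], [-0.003, 0.006, -1.0]] [-0.47  0.13 -0.22  1.22 -0.    1.1 ]
```

Call:
arm_command --motion '[{"grip":-1,"xyz":[4,0,0],"turn":0},{"grip":-1,"xyz":[4,0,0],"turn":0},{"grip":-1,"xyz":[4,0,0],"turn":0},{"grip":-1,"xyz":[4,0,0],"turn":0},{"grip":-1,"xyz":[4,0,0],"turn":0},{"grip":-1,"xyz":[4,0,0],"turn":0},{"grip":-1,"xyz":[4,0,0],"turn":0},{"grip":-1,"xyz":[4,0,0],"turn":0},{"grip":-1,"xyz":[4,0,0],"turn":0},{"grip":-1,"xyz":[4,0,0],"turn":0},{"grip":-1,"xyz":[4,0,0],"turn":0},{"grip":-1,"xyz":[4,0,0],"turn":0},{"grip":-1,"xyz":[2,0.2,0],"turn":0},{"grip":-1,"xyz":[0,0,0],"turn":0},{"grip":-1,"xyz":[0,0,0],"turn":0}]'

```text
time: 14.6
tcp_pos: [0.4658, 0.2641, 0.1456]
tool_rot: [[0.0, 1.0, -0.001], [1.0, -0.0, -0.001], [-0.001, -0.001, -1.0]]
force: [0.0, 0.1, 0.2]
finger_gap: 1.003
grasp_force: 0.0
```

```bash
python3 snap.py w6; python3 -c "
import cv2
a=cv2.imread('pics/w5.png');b=cv2.imread('pics/w6.png')
cv2.imwrite('pics/w56.png',cv2.hconcat([a[80:,120:520],b[:400,120:520]]))"
```

```text
14.6 [0.4658 0.2641 0.1456] [[0.0, 1.0, -0.001], [1.0, -0.0, -0.001], [-0.001, -0.001, -1.0]] [ 0.52  0.16 -0.19  1.22 -0.    2.09]
```

View pics/w56.png

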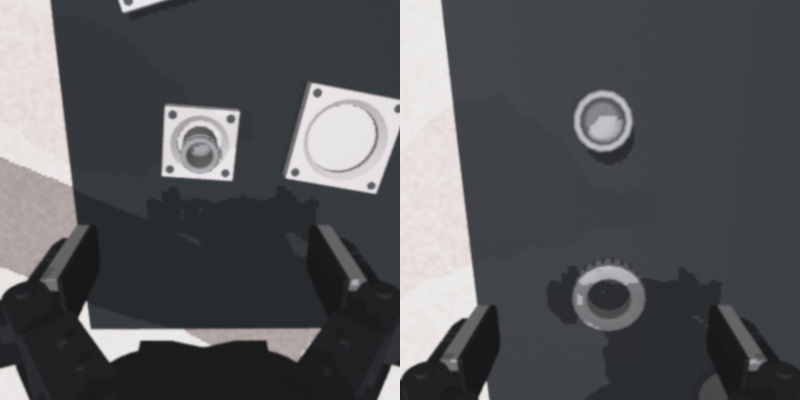

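Left: piston_28 stands upright inside nest_28. Right: piston_38's rim is at wrist pixel (323,121).

Run:
```python
from h import *
import pickle
s=pickle.load(open("w6.pkl","rb"))
P=cast("wrist",[(323,121),(294,121),(352,121)],.046,s);print(P.round(4))
```

```text
[[0.4653 0.3417 0.046 ]
 [0.4468 0.3417 0.046 ]
 [0.4838 0.3418 0.046 ]]
```

Call:
arm_command --motion '[{"grip":-1,"xyz":[3.8,0,1],"turn":0},{"grip":-1,"xyz":[3.8,0,2],"turn":0},{"grip":-1,"xyz":[0,0,3],"turn":0},{"grip":-1,"xyz":[0,0,3],"turn":0},{"grip":-1,"xyz":[0,0,2],"turn":0},{"grip":-1,"xyz":[0,0,1.3],"turn":0},{"grip":-1,"xyz":[0,0,0],"turn":0},{"grip":-1,"xyz":[0,0,0],"turn":0},{"grip":1,"xyz":[0,0,0],"turn":0},{"grip":1,"xyz":[0,0,0],"turn":0},{"grip":1,"xyz":[0,0,0],"turn":0},{"grip":1,"xyz":[0,0,0],"turn":0},{"grip":1,"xyz":[0,0,0],"turn":0},{"grip":1,"xyz":[0,0,0],"turn":0},{"grip":1,"xyz":[0,0,0],"turn":0}]'

```text
time: 16.52
tcp_pos: [0.4663, 0.3413, 0.0237]
tool_rot: [[-0.001, 1.0, 0.001], [1.0, 0.001, 0.001], [0.001, 0.001, -1.0]]
force: [-0.7, -0.8, 5.6]
finger_gap: 0.425
grasp_force: 40.3
```

Call:
arm_command --motion '[{"grip":1,"xyz":[0,0,-1],"turn":0},{"grip":1,"xyz":[0,0,-3],"turn":0},{"grip":1,"xyz":[0,0,-3],"turn":0},{"grip":1,"xyz":[0,0,-3],"turn":0},{"grip":1,"xyz":[-1.9,0.5,0],"turn":0},{"grip":1,"xyz":[-3.8,1,0],"turn":0},{"grip":1,"xyz":[-3.8,1,0],"turn":0},{"grip":1,"xyz":[-3.8,1,0],"turn":0},{"grip":1,"xyz":[-3.8,1,0],"turn":0},{"grip":1,"xyz":[-3.8,1,0],"turn":0},{"grip":1,"xyz":[-3.8,1,0],"turn":0},{"grip":1,"xyz":[-3.8,1,0],"turn":0},{"grip":1,"xyz":[-3.8,1,0],"turn":0},{"grip":1,"xyz":[-3.8,1,0],"turn":0},{"grip":1,"xyz":[-3.8,1,0],"turn":0},{"grip":1,"xyz":[-1.9,0.5,0],"turn":0},{"grip":1,"xyz":[-0.9,0.4,0],"turn":0},{"grip":1,"xyz":[0,0,0],"turn":0},{"grip":1,"xyz":[0,0,0],"turn":0}]'

```text
time: 18.9
tcp_pos: [0.58, -0.085, 0.1229]
tool_rot: [[-0.002, 1.0, -0.0], [1.0, 0.002, 0.0], [0.0, -0.0, -1.0]]
force: [0.1, 0.4, -1.0]
finger_gap: 0.422
grasp_force: 40.2
```

```bash
python3 snap.py w7
```

```text
18.9 [ 0.58   -0.085   0.1229] [[-0.002, 1.0, -0.0], [1.0, 0.002, 0.0], [0.0, -0.0, -1.0]] [-0.15  0.26 -0.11  1.2   0.    1.42]
```

View pics/w7.png

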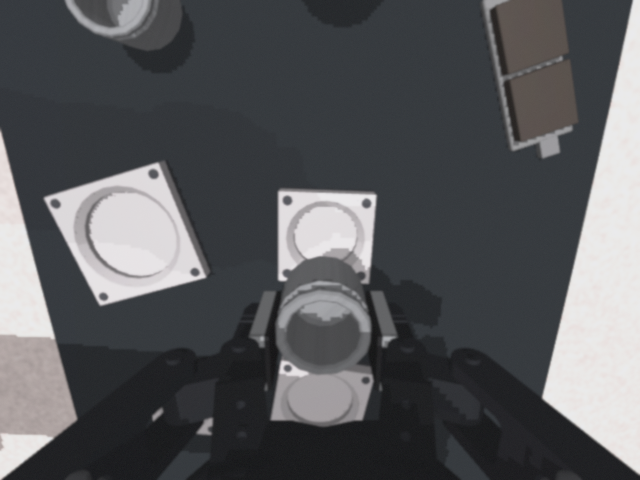

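Piston_38 is held with its rim at (323,331). nest_38 is ahead with dots at (287,201), (366,203), (287,273) and (363,274). nest_58's dots are at (55,204), (153,174), (195,271) and (103,296).

Run:
```python
from h import *
import pickle
s=pickle.load(open("w7.pkl","rb"))
for v in([(287,201),(366,203),(363,274),(287,273)],[(55,204),(153,174),(195,271),(103,296)]):
    P=cast("wrist",v,.023,s)[:,:2]*1000
    print(P.mean(0).round(1),np.linalg.norm(P-np.roll(P,1,0),axis=1).round(1))
print(cast("wrist",[(323,331)],s["tcp_pos"][2]+.0223,s))
```

```text
[581.5 -86.8] [53.7 54.1 53.  55.5]
[439.7 -86.8] [73.8 74.7 73.7 75. ]
[[ 0.5797629  -0.08309183  0.1452376 ]]
```

Call:
arm_command --motion '[{"grip":1,"xyz":[-0.25,0.1,2],"turn":0},{"grip":1,"xyz":[0,0,3],"turn":0},{"grip":1,"xyz":[0,0,2.5],"turn":0},{"grip":1,"xyz":[0,0,1],"turn":0},{"grip":1,"xyz":[0,0,0.4],"turn":0},{"grip":1,"xyz":[0,0,0.2],"turn":0},{"grip":1,"xyz":[0,0,0.1],"turn":0},{"grip":1,"xyz":[0,0,0.05],"turn":0},{"grip":1,"xyz":[0,0,0.05],"turn":0},{"grip":1,"xyz":[0,0,0],"turn":0},{"grip":1,"xyz":[0,0,0],"turn":0}]'

```text
time: 20.32
tcp_pos: [0.5812, -0.0884, 0.03]
tool_rot: [[-0.0, 1.0, 0.0], [1.0, 0.0, -0.0], [-0.0, 0.0, -1.0]]
force: [1.0, 0.2, -0.6]
finger_gap: 0.425
grasp_force: 40.2
```

Call:
arm_command --motion '[{"grip":1,"xyz":[0,0,0.05],"turn":0},{"grip":1,"xyz":[0,0,0.05],"turn":0},{"grip":1,"xyz":[0,0,0.03],"turn":0},{"grip":1,"xyz":[0,0,0],"turn":0}]'

```text
time: 20.82
tcp_pos: [0.5811, -0.0884, 0.0287]
tool_rot: [[-0.0, 1.0, -0.0], [1.0, 0.0, -0.0], [-0.0, -0.0, -1.0]]
force: [0.1, 0.4, -0.4]
finger_gap: 0.427
grasp_force: 40.3
```

Call:
arm_command --motion '[{"grip":1,"xyz":[0,0,0.04],"turn":0},{"grip":1,"xyz":[0,0,0.04],"turn":0},{"grip":1,"xyz":[0,0,0],"turn":0}]'

```text
time: 21.2
tcp_pos: [0.5812, -0.0884, 0.0287]
tool_rot: [[-0.001, 1.0, 0.001], [1.0, 0.001, -0.0], [-0.0, 0.001, -1.0]]
force: [-2.9, 0.6, 5.1]
finger_gap: 0.424
grasp_force: 40.9
```

Call:
arm_command --motion '[{"grip":0.1,"xyz":[0,0,0],"turn":0},{"grip":-0.1,"xyz":[0,0,0],"turn":0},{"grip":-0.5,"xyz":[0,0,0],"turn":0},{"grip":-1,"xyz":[0,0,0],"turn":0},{"grip":-1,"xyz":[0,0,-1],"turn":0},{"grip":-1,"xyz":[0,0,-3],"turn":0},{"grip":-1,"xyz":[0,0,-4],"turn":0},{"grip":-1,"xyz":[0,0,-4],"turn":0},{"grip":-1,"xyz":[0,0,0],"turn":0}]'

```text
time: 22.32
tcp_pos: [0.5833, -0.0887, 0.1525]
tool_rot: [[-0.001, 1.0, 0.007], [1.0, 0.001, -0.001], [-0.001, 0.007, -1.0]]
force: [-0.2, -0.1, 0.0]
finger_gap: 1.002
grasp_force: 0.0
```

```bash
python3 snap.py w8
```

```text
22.325 [ 0.5833 -0.0887  0.1525] [[-0.001, 1.0, 0.007], [1.0, 0.001, -0.001], [-0.001, 0.007, -1.0]] [-0.15  0.25 -0.06  1.25 -0.    1.42]
```

Call:
arm_command --motion '[{"grip":-1,"xyz":[2,-3,0],"turn":0},{"grip":-1,"xyz":[2,-3,0],"turn":0},{"grip":-1,"xyz":[2,-3,0],"turn":0},{"grip":-1,"xyz":[1,-2.2,0],"turn":0},{"grip":-1,"xyz":[0,0,0],"turn":0},{"grip":-1,"xyz":[0,0,0],"turn":0}]'

```text
time: 23.12
tcp_pos: [0.4695, -0.0186, 0.1475]
tool_rot: [[-0.0, 1.0, 0.0], [1.0, 0.0, -0.0], [-0.0, 0.0, -1.0]]
force: [0.2, 0.7, 0.1]
finger_gap: 1.003
grasp_force: 0.0
```

```bash
python3 snap.py w9; python3 -c "
import cv2
a=cv2.imread('pics/w8.png');b=cv2.imread('pics/w9.png')
cv2.imwrite('pics/w89.png',cv2.hconcat([a[:400,120:520],b[:400,120:520]]))"
```

```text
23.125 [ 0.4695 -0.0186  0.1475] [[-0.0, 1.0, 0.0], [1.0, 0.0, -0.0], [-0.0, 0.0, -1.0]] [-0.04  0.04 -0.32  1.21 -0.    1.53]
```

View pics/w89.png

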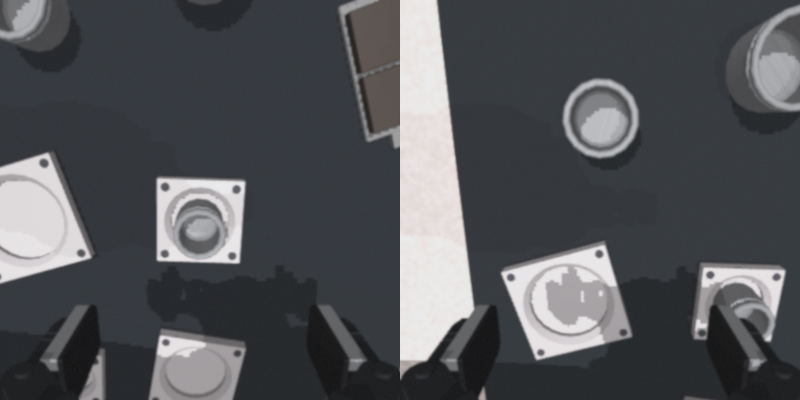

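Left: piston_38 stands upright in nest_38. Right: piston_48's rim is at wrist pixel (321,118).

Run:
```python
from h import *
import pickle
s=pickle.load(open("w9.pkl","rb"))
P=cast("wrist",[(321,118),(283,118),(359,118)],.052,s);print(P.round(4))
```

```text
[[0.4678 0.0609 0.052 ]
 [0.444  0.0609 0.052 ]
 [0.4917 0.061  0.052 ]]
```

Call:
arm_command --motion '[{"grip":-1,"xyz":[4,-0.1,1],"turn":0},{"grip":-1,"xyz":[3.9,0,2],"turn":0},{"grip":-1,"xyz":[0,0,3],"turn":0},{"grip":-1,"xyz":[0,0,3],"turn":0},{"grip":-1,"xyz":[0,0,2],"turn":0},{"grip":-1,"xyz":[0,0,1.3],"turn":0},{"grip":-1,"xyz":[0,0,0],"turn":0},{"grip":-1,"xyz":[0,0,0],"turn":0},{"grip":1,"xyz":[0,0,0],"turn":0},{"grip":1,"xyz":[0,0,0],"turn":0},{"grip":1,"xyz":[0,0,0],"turn":0},{"grip":1,"xyz":[0,0,0],"turn":0},{"grip":1,"xyz":[0,0,0],"turn":0},{"grip":1,"xyz":[0,0,0],"turn":0},{"grip":1,"xyz":[0,0,0],"turn":0}]'

```text
time: 25.05
tcp_pos: [0.4685, 0.0606, 0.0258]
tool_rot: [[-0.001, 1.0, 0.001], [1.0, 0.001, 0.0], [0.0, 0.001, -1.0]]
force: [-1.1, -0.5, 5.7]
finger_gap: 0.555
grasp_force: 40.8
```

Call:
arm_command --motion '[{"grip":1,"xyz":[0,0,-1],"turn":0},{"grip":1,"xyz":[0,0,-3],"turn":0},{"grip":1,"xyz":[0,0,-3],"turn":0},{"grip":1,"xyz":[0,0,-3],"turn":0},{"grip":1,"xyz":[-1.8,0.65,0],"turn":0},{"grip":1,"xyz":[-3.6,1.3,0],"turn":0},{"grip":1,"xyz":[-3.6,1.3,0],"turn":0},{"grip":1,"xyz":[-3.6,1.3,0],"turn":0},{"grip":1,"xyz":[-3.6,1.3,0],"turn":0},{"grip":1,"xyz":[-3.6,1.3,0],"turn":0},{"grip":1,"xyz":[-3.6,1.3,0],"turn":0},{"grip":1,"xyz":[-3.6,1.3,0],"turn":0},{"grip":1,"xyz":[-1.8,0.65,0],"turn":0},{"grip":1,"xyz":[-0.5,0.4,0],"turn":0},{"grip":1,"xyz":[0,0,0],"turn":0},{"grip":1,"xyz":[0,0,0],"turn":0}]'

```text
time: 27.05
tcp_pos: [0.576, -0.2313, 0.1251]
tool_rot: [[-0.002, 1.0, -0.0], [1.0, 0.002, 0.0], [0.0, -0.0, -1.0]]
force: [-0.4, 0.0, -2.0]
finger_gap: 0.554
grasp_force: 41.7
```

```bash
python3 snap.py w10
```

```text
27.05 [ 0.576  -0.2313  0.1251] [[-0.002, 1.0, -0.0], [1.0, 0.002, 0.0], [0.0, -0.0, -1.0]] [-0.38  0.32 -0.02  1.22  0.    1.19]
```

View pics/w10.png

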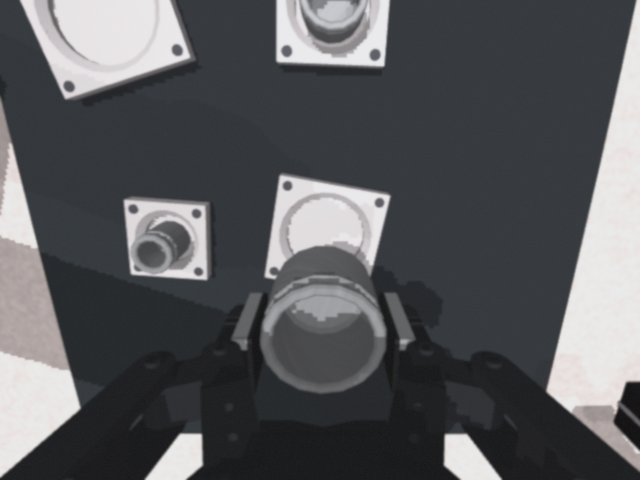

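Piston_48 is held with its rim at (324,334). nest_48 is ahead, its dots at (287,186) and (379,202), and piston_28 still stands in its nest.

Run:
```python
from h import *
import pickle
s=pickle.load(open("w10.pkl","rb"))
print(cast("wrist",[(324,334)],.1513,s))
```

```text
[[ 0.57620385 -0.22817242  0.1513    ]]
```

Call:
arm_command --motion '[{"grip":1,"xyz":[-0.3,0.1,2],"turn":0},{"grip":1,"xyz":[0,0,3],"turn":0},{"grip":1,"xyz":[0,0,2.5],"turn":0},{"grip":1,"xyz":[0,0,1],"turn":0},{"grip":1,"xyz":[0,0,0.4],"turn":0},{"grip":1,"xyz":[0,0,0.2],"turn":0},{"grip":1,"xyz":[0,0,0.1],"turn":0},{"grip":1,"xyz":[0,0,0.1],"turn":0},{"grip":1,"xyz":[0,0,0.05],"turn":0},{"grip":1,"xyz":[0,0,0.05],"turn":0},{"grip":1,"xyz":[0,0,0],"turn":0}]'

```text
time: 28.48
tcp_pos: [0.5773, -0.2355, 0.0309]
tool_rot: [[-0.0, 1.0, 0.0], [1.0, 0.0, -0.0], [-0.0, 0.0, -1.0]]
force: [-0.5, -0.4, -1.9]
finger_gap: 0.558
grasp_force: 41.8
```

Call:
arm_command --motion '[{"grip":1,"xyz":[0,0,0.04],"turn":0},{"grip":1,"xyz":[0,0,0.04],"turn":0},{"grip":1,"xyz":[0,0,0],"turn":0}]'

```text
time: 28.85
tcp_pos: [0.5773, -0.2354, 0.0309]
tool_rot: [[-0.001, 1.0, 0.001], [1.0, 0.001, -0.0], [-0.0, 0.001, -1.0]]
force: [-3.3, 1.2, 4.7]
finger_gap: 0.556
grasp_force: 42.3
```

Call:
arm_command --motion '[{"grip":-0.15,"xyz":[0,0,0],"turn":0},{"grip":-0.3,"xyz":[0,0,0],"turn":0},{"grip":-0.7,"xyz":[0,0,0],"turn":0},{"grip":-1,"xyz":[0,0,0],"turn":0},{"grip":-1,"xyz":[0,0,-1],"turn":0},{"grip":-1,"xyz":[0,0,-3],"turn":0},{"grip":-1,"xyz":[0,0,-4],"turn":0},{"grip":-1,"xyz":[0,0,-4],"turn":0},{"grip":-1,"xyz":[0,0,0],"turn":0}]'

```text
time: 29.98
tcp_pos: [0.5792, -0.2362, 0.1549]
tool_rot: [[-0.001, 1.0, 0.007], [1.0, 0.001, -0.003], [-0.003, 0.007, -1.0]]
force: [-0.2, 0.2, -0.3]
finger_gap: 1.002
grasp_force: 0.0
```

```bash
python3 snap.py w11
```

```text
29.975 [ 0.5792 -0.2362  0.1549] [[-0.001, 1.0, 0.007], [1.0, 0.001, -0.003], [-0.003, 0.007, -1.0]] [-0.39  0.32  0.04  1.28  0.    1.18]
```

Call:
arm_command --motion '[{"grip":-1,"xyz":[4,0,0],"turn":0},{"grip":-1,"xyz":[4,0,0],"turn":0},{"grip":-1,"xyz":[4,0,0],"turn":0},{"grip":-1,"xyz":[4,0,0],"turn":0},{"grip":-1,"xyz":[4,0,0],"turn":0},{"grip":-1,"xyz":[4,0.4,0],"turn":0},{"grip":-1,"xyz":[1,0.3,0],"turn":0},{"grip":-1,"xyz":[0,0,0],"turn":0},{"grip":-1,"xyz":[0,0,0],"turn":0}]'

```text
time: 31.15
tcp_pos: [0.5839, 0.0136, 0.1497]
tool_rot: [[0.001, 1.0, -0.001], [1.0, -0.001, -0.0], [-0.0, -0.001, -1.0]]
force: [0.3, 0.3, -0.9]
finger_gap: 0.999
grasp_force: 0.0
```

```bash
python3 snap.py w12; python3 -c "
import cv2
a=cv2.imread('pics/w11.png');b=cv2.imread('pics/w12.png')
cv2.imwrite('pics/w112.png',cv2.hconcat([a[:400,120:520],b[:400,120:520]]))"
```

```text
31.15 [0.5839 0.0136 0.1497] [[0.001, 1.0, -0.001], [1.0, -0.001, -0.0], [-0.0, -0.001, -1.0]] [ 0.02  0.25 -0.07  1.25 -0.    1.59]
```

View pics/w112.png

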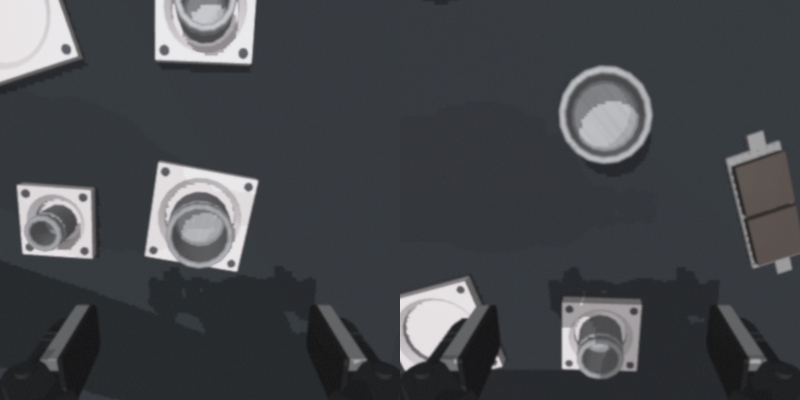

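Left: pistons 48 and 28 stand upright in their nests. Right: piston_58's rim is at wrist pixel (326,115), with the pad well clear at (890-equiv).

Run:
```python
from h import *
import pickle
s=pickle.load(open("w12.pkl","rb"))
P=cast("wrist",[(326,115),(279,115),(373,115)],.058,s);print(P.round(4))
```

```text
[[0.5853 0.0949 0.058 ]
 [0.5564 0.095  0.058 ]
 [0.6142 0.0949 0.058 ]]
```

Call:
arm_command --motion '[{"grip":-1,"xyz":[4.1,0.1,1],"turn":0},{"grip":-1,"xyz":[4.1,0,2],"turn":0},{"grip":-1,"xyz":[0,0,3],"turn":0},{"grip":-1,"xyz":[0,0,3],"turn":0},{"grip":-1,"xyz":[0,0,2],"turn":0},{"grip":-1,"xyz":[0,0,1.3],"turn":0},{"grip":-1,"xyz":[0,0,0],"turn":0},{"grip":-1,"xyz":[0,0,0],"turn":0},{"grip":1,"xyz":[0,0,0],"turn":0},{"grip":1,"xyz":[0,0,0],"turn":0},{"grip":1,"xyz":[0,0,0],"turn":0},{"grip":1,"xyz":[0,0,0],"turn":0},{"grip":1,"xyz":[0,0,0],"turn":0},{"grip":1,"xyz":[0,0,0],"turn":0}]'

```text
time: 32.95
tcp_pos: [0.5857, 0.0967, 0.0282]
tool_rot: [[-0.001, 1.0, 0.002], [1.0, 0.001, 0.0], [0.0, 0.002, -1.0]]
force: [-1.4, -0.8, 6.1]
finger_gap: 0.659
grasp_force: 43.5
```

Call:
arm_command --motion '[{"grip":1,"xyz":[0,0,-1],"turn":0},{"grip":1,"xyz":[0,0,-3],"turn":0},{"grip":1,"xyz":[0,0,-3],"turn":0},{"grip":1,"xyz":[0,0,-3],"turn":0},{"grip":1,"xyz":[-1.5,-1.2,0],"turn":0},{"grip":1,"xyz":[-3,-2.4,0],"turn":0},{"grip":1,"xyz":[-3,-2.4,0],"turn":0},{"grip":1,"xyz":[-3,-2.4,0],"turn":0},{"grip":1,"xyz":[-3,-2.4,0],"turn":0},{"grip":1,"xyz":[-3,-2.4,0],"turn":0},{"grip":1,"xyz":[-1.5,-1.2,0],"turn":0},{"grip":1,"xyz":[-0.3,-0.2,0],"turn":0},{"grip":1,"xyz":[0,0,0],"turn":0},{"grip":1,"xyz":[0,0,0],"turn":0}]'

```text
time: 34.7
tcp_pos: [0.4397, -0.086, 0.127]
tool_rot: [[-0.001, 1.0, 0.0], [1.0, 0.001, 0.0], [0.0, 0.0, -1.0]]
force: [0.9, 0.1, -3.6]
finger_gap: 0.656
grasp_force: 43.6
```

```bash
python3 snap.py w13
```

```text
34.7 [ 0.4397 -0.086   0.127 ] [[-0.001, 1.0, 0.0], [1.0, 0.001, 0.0], [0.0, 0.0, -1.0]] [-0.19  0.   -0.4   1.17  0.    1.38]
```

View pics/w13.png

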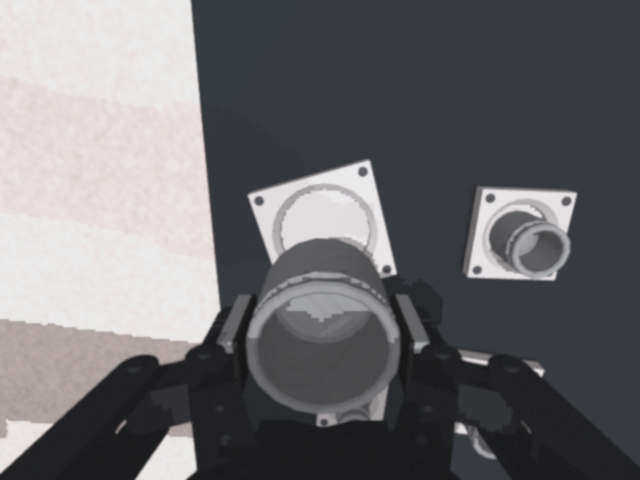

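Piston_58 is held with its rim centre at (323,347). nest_58's dots are at (259,200), (362,172) and (387,270), and piston_38 stands in its nest at the right.

Run:
```python
from h import *
import pickle
s=pickle.load(open("w13.pkl","rb"))
print(cast("wrist",[(323,347)],.1568,s),cast("wrist",[(259,200),(387,270)],.023,s).mean(0))
```

```text
[[ 0.43951497 -0.08600363  0.1568    ]] [ 0.44076803 -0.08705601  0.023     ]
```

Call:
arm_command --motion '[{"grip":1,"xyz":[0,0.1,2],"turn":0},{"grip":1,"xyz":[0,0,3],"turn":0},{"grip":1,"xyz":[0,0,2.5],"turn":0},{"grip":1,"xyz":[0,0,1],"turn":0},{"grip":1,"xyz":[0,0,0.4],"turn":0},{"grip":1,"xyz":[0,0,0.2],"turn":0},{"grip":1,"xyz":[0,0,0.1],"turn":0},{"grip":1,"xyz":[0,0,0.05],"turn":0},{"grip":1,"xyz":[0,0,0.05],"turn":0},{"grip":1,"xyz":[0,0,0],"turn":0},{"grip":1,"xyz":[0,0,0],"turn":0}]'

```text
time: 36.12
tcp_pos: [0.4402, -0.0865, 0.0341]
tool_rot: [[-0.0, 1.0, 0.0], [1.0, 0.0, 0.0], [0.0, 0.0, -1.0]]
force: [-0.0, -0.7, -3.0]
finger_gap: 0.656
grasp_force: 43.5
```

Call:
arm_command --motion '[{"grip":1,"xyz":[0,0,0.05],"turn":0},{"grip":1,"xyz":[0,0,0.05],"turn":0},{"grip":1,"xyz":[0,0,0.05],"turn":0},{"grip":1,"xyz":[0,0,0],"turn":0}]'

```text
time: 36.62
tcp_pos: [0.4402, -0.0865, 0.0332]
tool_rot: [[-0.001, 1.0, 0.0], [1.0, 0.001, -0.0], [-0.0, 0.0, -1.0]]
force: [-3.2, 0.8, 4.9]
finger_gap: 0.661
grasp_force: 44.4
```

Contact. Release and retreat up and towards the robot for a final check.

Call:
arm_command --motion '[{"grip":-0.35,"xyz":[0,0,0],"turn":0},{"grip":-0.5,"xyz":[0,0,0],"turn":0},{"grip":-0.8,"xyz":[0,0,0],"turn":0},{"grip":-1,"xyz":[0,0,0],"turn":0},{"grip":-1,"xyz":[0,0,0],"turn":0},{"grip":-1,"xyz":[0,0,-1],"turn":0},{"grip":-1,"xyz":[0,0,-3],"turn":0},{"grip":-1,"xyz":[0,0,-4],"turn":0},{"grip":-1,"xyz":[0,0,-4],"turn":0},{"grip":-1,"xyz":[0,0,-4],"turn":0},{"grip":-1,"xyz":[-3,3,-3],"turn":0},{"grip":-1,"xyz":[-3,3,-3],"turn":0},{"grip":-1,"xyz":[-3,2,-2],"turn":0},{"grip":-1,"xyz":[0,0,0],"turn":0},{"grip":-1,"xyz":[0,0,0],"turn":0}]'

```text
time: 38.5
tcp_pos: [0.5197, -0.1761, 0.2724]
tool_rot: [[-0.0, 1.0, -0.001], [1.0, 0.0, 0.001], [0.001, -0.001, -1.0]]
force: [-0.0, 0.5, -0.0]
finger_gap: 0.999
grasp_force: 0.0
```

```bash
python3 snap.py w14
python3 - <<'E'
from h import *
sc=vision.get_image("scene")[:,:,::-1]
a=cv2.imread("pics/w14.png")
cv2.imwrite("pics/fin.png",cv2.hconcat([a[:400,120:520],cv2.resize(sc[120:320,130:330],(400,400),interpolation=cv2.INTER_CUBIC)]))
E
```

```text
38.5 [ 0.5197 -0.1761  0.2724] [[-0.0, 1.0, -0.001], [1.0, 0.0, 0.001], [0.001, -0.001, -1.0]] [-0.33  0.18  0.11  1.51  0.    1.24]
```

View pics/fin.png

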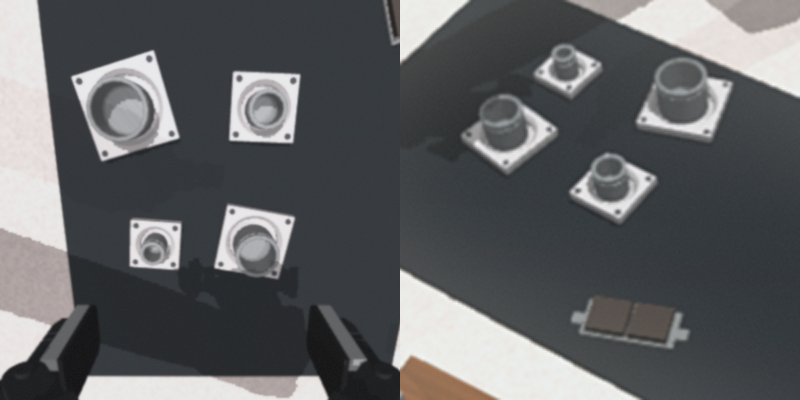

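All four pistons stand upright in their nests, and each touched down 5 mm above its pickup height (within 0.1 mm), which matches the nest floors. The pad lies as before. Handing in.

```bash
python3 -c "
from cell import robot
print(robot.job_done())"
```

```text
the job is handed in; nothing more can be done
None
```

I stood all four pistons open end up on the floors of their own nests, smallest to largest, in 38.5 s, left the setting ring and brake pad alone, and handed the job in; the hand-in returned no verdict.

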